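# Charge an oak-infusion basket through a hook-on funnel bracket

### The job

Get the filling stand ready and charge the steel basket with oak: hook the loose funnel bracket into the top pair of slots of the stand's upright and push it down until it hangs fully home above the basket, let go of it, then swing the turnbutton on top of the upright all the way round over the bracket's plate so that it cannot lift out. Only then drop every oak block lying on the bench through the funnel into the basket, leaving the funnel hung and locked. Do not disturb the wine bottle, the hammer or the steel beaker.

Things in the scene. Friction and masses are not known exactly. Their poses are not given: they have to be found in the camera images.
- stand: fixed filling stand. Origin on the bench under the basket's axis; x points from basket to upright (roughly away from the robot), z up. Base plate 6 mm thick, x -60 to 145, y +-55 mm. Basket inside 75 x 75 mm, walls 3 mm, rim 118 mm above the bench. Upright: grey plate, y +-55 mm, 5 mm thick, front face at x 109.5 mm, top edge 234 mm above the bench
- slots (a point): midpoint between the top pair of slots, on the upright's front face (stand x 109.5, y 0, 210 mm above the bench; axes as the stand's). The slots go right through, centred at y +-28 mm, each 22 mm wide and 30 mm high (195 to 225 mm above the bench), free space behind. The dark marks lower down are blind
- seat (a point): the point of the stand where the bracket's origin lies when the bracket hangs fully home (stand x 107 mm, y 0, 125 mm above the bench); axes as the stand's. Play when hung: about 2 mm in x, 3 mm in y
- liner: thin plate 74 x 74 mm lying as the floor inside the basket, part of the stand; origin at the middle of its underside, 6 mm above the bench, on the basket's axis; axes as the stand's; the basket's rim is 112 mm above it
- bracket: loose metal funnel bracket, about 0.5 kg, standing on the bench the way up it is used. Origin: middle of the lower edge of its back plate (90 mm wide in y, 110 mm high, x +-2.5 mm). Its x points out of the back and must be turned as the stand's x. In front of the plate: grip fin, then the square funnel, axis at x -107 mm, with a 72 x 72 mm inside spout at z 0 to 25 mm
- hooks (a point): midpoint of the necks of the bracket's two hook tabs (bracket x 6, y 0, z 75 mm). Tabs at y +-28 mm, 16 mm wide; necks z 70 to 80 mm, reaching out to x 14.5 mm; a lip hangs to z 58 mm between x 9.5 and 14.5. They pass the slots with the bracket 12 to 20 mm above its hung height; push the plate against the upright, then lower it about 16 mm until the necks rest in the slots
- fin (a point): point to grip the bracket by, fingers closing along bracket y: in the upright fin (y +-6 mm, x -45 to -2.5 mm, top edge z 130 mm), at bracket x -24 mm, z 118 mm, 12 mm below the fin's top edge. Bracket's centre of mass is near x -45 mm
- mouth (a point): centre of the funnel's mouth (bracket x -107 mm, z 70 mm), 120 x 120 mm inside, steep sides narrowing to the spout at z 25 mm
- turnbutton (a joint): angle (rad) of the turnbutton, a steel bar 16 mm wide, 10 mm thick, on top of the upright, on a vertical pivot; stiff (0.06 N m), stays where left. 0 (a stop) = along stand -x, over the hung plate's top edge, 3 mm above it: locked. Grows clockwise seen from above, to 1.57 = along stand +y, stop 1.75; starts 1.25 to 1.7. It fouls a bracket that is not fully down
- button_pin (a point): on the upright round pin (12 mm diameter, 36 mm high) near the free end of the turnbutton, 50 mm from the pivot: this point is on the pin's axis 24 mm above the bar's top and 12 mm below the pin's top; grip or push the pin here
- button_hinge (a point): point on the turnbutton's vertical pivot axis (stand x 121 mm, y 38 mm), at the same height as button_pin
- oak0: toasted oak block (dark brown), 62 long (its x) x 30 wide (its y) x 24 mm high, about 32 g, lying on the bench; origin at the centre of its underside. One of three to five such blocks; absent ones read None
- oak1: toasted oak block (dark brown), 62 long (its x) x 30 wide (its y) x 24 mm high, about 32 g, lying on the bench; origin at the centre of its underside. One of three to five such blocks; absent ones read None
- oak2: toasted oak block (dark brown), 62 long (its x) x 30 wide (its y) x 24 mm high, about 32 g, lying on the bench; origin at the centre of its underside. One of three to five such blocks; absent ones read None
- oak3: toasted oak block (dark brown), 62 long (its x) x 30 wide (its y) x 24 mm high, about 32 g, lying on the bench; origin at the centre of its underside. One of three to five such blocks; absent ones read None
- oak4: toasted oak block (dark brown), 62 long (its x) x 30 wide (its y) x 24 mm high, about 32 g, lying on the bench; origin at the centre of its underside. One of three to five such blocks; absent ones read None
- wine: bystander: full green wine bottle standing, 74 mm diameter, 290 mm high; origin at the centre of its underside
- hammer: bystander: hammer lying on the bench beyond the stand, seen from the robot, 240 mm long; origin under it, near its middle
- beaker: bystander: steel beaker, 76 mm diameter, 85 mm high; origin at the centre of its underside
Mind the look-alikes: they are no part of the job. Leave any green, purple or yellow look-alike of the oak2 alone.

How it is judged:
On the way, in this order (a step that is already met when the one before it is completed fails the run):
1. the funnel bracket hangs fully home in the top slots, let go (distance between bracket and seat below 0.009 m and z of bracket in the frame of seat below 0.005 m and angle between the x axis of bracket and the x axis of stand, either way round below 0.08 rad and angle between bracket's own z axis and vertical below 0.08 rad and contact force between the fingers and bracket below 0.5 N and linear speed of bracket below 0.02 m/s), for 0.3 s.
2. the turnbutton is turned over the hung bracket (distance between bracket and seat below 0.009 m and z of bracket in the frame of seat below 0.005 m and angle between the x axis of bracket and the x axis of stand, either way round below 0.08 rad and angle between bracket's own z axis and vertical below 0.08 rad and value of joint turnbutton below 0.15 rad), for 0.2 s.
3. every oak block lies in the basket (all of step 2 and horizontal distance between each of oak0, oak1, oak2, oak3, oak4 and liner below 0.045 m and z of each of oak0, oak1, oak2, oak3, oak4 in the frame of liner below 0.11 m), for 0.3 s.
At the end, for the whole second after the job is handed in: Every oak block present lies at rest in the basket (centre within 45 mm of its axis, underside centre at least 2 mm below the rim); the bracket hangs within 9 mm of its hung place (no more than 5 mm high, within 0.08 rad upright and square); the turnbutton is within 0.15 rad of locked (all of step 3 and linear speed of each of oak0, oak1, oak2, oak3, oak4 below 0.03 m/s); the robot touches nothing.
It fails at once if something lies in the basket before the bracket is hung and locked (contact force between liner and anything else above 0.05 N and (value of joint turnbutton above 0.3 rad or distance between bracket and seat above 0.02 m)).
It fails at once if the wine bottle is disturbed (distance of wine from where it was at the start of the episode above 0.03 m).
It fails at once if the hammer is disturbed (distance of hammer from where it was at the start of the episode above 0.03 m).
It fails at once if the beaker is disturbed (distance of beaker from where it was at the start of the episode above 0.03 m).
Of oak0, oak1, oak2, oak3, oak4 only 3 to 5 are there at a start; the rules pass over those that are not, and their reading is None.
At some moment in a run one of oak0, oak1, oak2, oak3, oak4 may be knocked a few centimetres aside while the robot is not near it.
It also fails if it takes over 210 s, if anything falls off the work surface, if the arm or the gripper's body presses on something with over 40 N, if the wrist force passes 120 N, or if a joint passes its speed limit or range.

### The arm

A 6-joint arm with a two-finger parallel gripper is mounted at the origin on the work surface. World frame = base frame: x ahead of the robot, y to its left, z up, the work surface at z = 0. Lengths are in m, angles in rad, forces in N, time in s.
With the tool pointing down it reaches from about 0.275 to 0.825 m from the base axis. Payload 4.9 kg.
Tool frame: the origin (TCP) lies midway between the tips of the shut fingers; the grasp point (between the pads) lies 19 mm behind it (bot.grip_depth is the distance from the TCP to the grasp point, in m); z points along the fingers, y is the line along which they close (so a half turn about z gives the same grasp; the last joint's range is limited). The gripper opens to 85 mm and grips with 20 to 120 N. Pads are 22 mm wide; open, the fingers measure 114 mm over their backs; the gripper's body (76 mm by 85 mm) begins 54 mm behind the grasp point. The pads swing forward as they close: fully open they stand 13 mm farther back than shut.
Start: joints at [-1.371, 0.326, -0.193, 1.052, 0, 1.437], TCP at [0.18, -0.52, 0.231] pointing down, gripper open.
Joint ranges: [-2.65, 2.65], [-0.97, 1.79], [-1.3, 1.35], [-1.93, 2.1], [-1.47, 1.37], [-3.14, 3.14]. Speed limits (rad/s): [2.57, 2.57, 3.14, 3.14, 3.14, 3.14].

### API

Orientations are given as a unit quaternion [w, x, y, z].
In Python, from cell import bot gives the robot as it stands. Calls block until the motion is done:
- bot.move_pose(position, orientation): joint-space move of the TCP to a pose.
- bot.move_linear(position, speed=0.15, rotation=None, until_force=None): straight line of the TCP; rotation=None keeps the orientation; speed is the mean speed in m/s. With until_force (N) it stops when the force on the tool has changed by that much, and returns True; else False.
- bot.goto_joints(angles): joint-space move.
- bot.set_gripper(opening, grasp_force=None): opening from 0.0 (shut) to 1.0 (fully open); grasp_force is the grip in N (None keeps the last); returns when the fingers have stopped.
- bot.wait(seconds).
- bot.solve_ik(position, orientation): joint angles nearest the present ones, or None.
- bot.camera(name): name is "side" or "top" or "wrist"; returns the picture (480x640x3 uint8, red, green, blue); there is no depth.
- bot.calibration(name): a dict with "mtx" (3x3 intrinsics, pixels), "extrinsics" (4x4, takes a point from world to camera coordinates); the wrist camera has in their place "hand_eye" (4x4, takes a point from camera to tool coordinates, whose origin is the TCP and whose axes are the flange's). Camera axes: x right, y down, z forward; pixel columns grow to the right and rows downward; lengths in m; the calibration is good to about 2 mm. A picture is of the moment at which its call begins: read the wrist's pose just before it. calibration takes no time and is no camera call.
A pose or a line that the arm cannot do raises bot.PlanningError and nothing moves.
- bot.close_job(): hands the job in; it is judged then, once.
Trained networks look in the newest picture that a camera, given by its name, has taken for a name from the list of things; names that differ only in an ending like _2 or _b are one class to them, and where a whole thing is asked for, a point or a joint stands for the part that bears it (a point fixed in the world has none). Each returns a list of dicts, best first, with "confidence" (0 to 1); they miss things now and then, are a little off and sometimes report something else, mostly with a low value. They report only what shows in the picture. A call takes as long as a camera call. They do not tell look-alikes from the thing itself.
- bot.search_frame(camera, thing): "bbox" ([left, top, width, height] in pixels, round what is visible of it).
Readings, each from a call of its own:
- bot.read_clock(): time.
- bot.read_joint_positions(): joint angles.
- bot.read_joint_vel(): joint speeds.
- bot.read_joint_efforts(): joint torques, N m.
- bot.read_position(): TCP position.
- bot.read_tool_rot(): TCP orientation.
- bot.read_ft_force(): force on the tool from outside, world axes, zero at the start.
- bot.read_moment(): the same for the moment, N m.
- bot.read_gripper_width(): opening from 0.0 (shut) to 1.0 (fully open).
- bot.read_finger_force(): force on a finger pad.
Only numpy, scipy, OpenCV 4.12 (cv2) and the standard library are available. Lean on these libraries where they do the work, as an engineer would, in place of code of your own. Each camera call takes 0.05 s, during which the arm holds its last target. There are 200 camera calls.

## Working session

There is one attempt and no reset: what is moved stays moved. The work goes in short steps, each a Python script; the robot and the scene stay as the last script left them, time stands still between calls to the robot, and variables do not carry over. Pictures are saved under pics/ and viewed, at most 16 in all, crops included, and the job is handed in when it is done.

```bash
ls; mkdir -p pics
cat > h.py <<'E'
import numpy as np, cv2
from cell import bot
from scipy.spatial.transform import Rotation as R
def snap(n,f=None):
    im=bot.camera(n)
    if f: cv2.imwrite('pics/'+f,cv2.cvtColor(im,cv2.COLOR_RGB2BGR))
    return im
def TW(n):  # camera->world
    c=bot.calibration(n)
    if n=='wrist':
        T=np.eye(4);T[:3,3]=bot.read_position();q=bot.read_tool_rot();T[:3,:3]=R.from_quat([q[1],q[2],q[3],q[0]]).as_matrix()
        return np.array(c['mtx']),T@np.array(c['hand_eye'])
    return np.array(c['mtx']),np.linalg.inv(np.array(c['extrinsics']))
def pix2w(K,T,uv,z):
    d=T[:3,:3]@np.linalg.solve(K,[uv[0],uv[1],1.]);o=T[:3,3]
    return o+d*(z-o[2])/d[2]
def w2pix(K,T,p):
    q=np.linalg.inv(T)@np.append(p,1);q=K@q[:3];return q[:2]/q[2]
def down(yaw):  # tool pointing down, tool y (closing) axis at yaw angle in world
    y=np.array([np.cos(yaw),np.sin(yaw),0]);z=np.array([0,0,-1.]);x=np.cross(y,z)
    q=R.from_matrix(np.c_[x,y,z]).as_quat();return [q[3],q[0],q[1],q[2]]
E
python3 - <<'E'
from h import *
for n in('top','side'):
    snap(n,n+'0.png');K,T=TW(n);print(n,K.round(1).tolist(),T.round(3).tolist())
    for t in('stand','bracket','fin','turnbutton','button_pin','oak0','wine','hammer','beaker'):
        print(t,[(np.round(d['bbox']).astype(int).tolist(),round(d['confidence'],2)) for d in bot.search_frame(n,t)])
print(bot.calibration('wrist'))
E
```

```text
pics
top [[520.5, 0.0, 320.5], [0.0, 520.5, 240.3], [0.0, 0.0, 1.0]] [[0.001, -0.993, 0.117, 0.397], [-1.0, 0.001, 0.017, 0.029], [-0.017, -0.117, -0.993, 1.437], [0.0, 0.0, 0.0, 1.0]]
stand [([279, 192, 76, 100], 0.73)]
bracket [([448, 217, 52, 77], 0.83)]
fin [([447, 220, 56, 71], 0.57)]
turnbutton [([276, 208, 28, 9], 0.65), ([311, 248, 33, 27], 0.34)]
button_pin [([278, 203, 23, 15], 0.7)]
oak0 [([222, 272, 10, 26], 0.77), ([267, 314, 22, 25], 0.71), ([254, 272, 13, 24], 0.65), ([226, 217, 10, 20], 0.55), ([189, 239, 23, 30], 0.52), ([278, 194, 77, 95], 0.38), ([278, 204, 29, 13], 0.2)]
wine [([215, 156, 39, 46], 0.89)]
hammer [([299, 151, 87, 32], 0.94)]
beaker [([413, 162, 31, 35], 0.92), ([450, 219, 59, 75], 0.58)]
side [[448.9, 0.0, 318.0], [0.0, 448.9, 239.6], [0.0, 0.0, 1.0]] [[-0.86, -0.292, 0.418, 0.167], [-0.509, 0.457, -0.729, 0.72], [0.022, -0.84, -0.542, 0.678], [0.0, 0.0, 0.0, 1.0]]
stand [([266, 197, 105, 138], 0.74)]
bracket []
fin [([367, 182, 71, 62], 0.77), ([209, 243, 59, 54], 0.68)]
turnbutton [([267, 207, 20, 24], 0.58)]
button_pin [([268, 209, 19, 23], 0.54)
[... 187 characters left out ...]
6, 34, 26], 0.56), ([266, 197, 106, 136], 0.46)]
wine [([159, 215, 51, 138], 0.66)]
hammer [([210, 246, 58, 50], 0.88)]
beaker [([302, 197, 29, 37], 0.77), ([366, 184, 73, 60], 0.33)]
{'mtx': array([[371.40408184,   0.        , 322.38805096],
       [  0.        , 371.40408184, 237.34760634],
       [  0.        ,   0.        ,   1.        ]]), 'hand_eye': array([[ 3.49863549e-04, -9.65361617e-01, -2.60915361e-01,
         6.60537789e-02],
       [ 9.99999911e-01,  2.76001383e-04,  3.19729648e-04,
         4.18969065e-04],
       [-2.36641729e-04, -2.60915450e-01,  9.65361628e-01,
        -1.43243767e-01],
       [ 0.00000000e+00,  0.00000000e+00,  0.00000000e+00,
         1.00000000e+00]])}
```

Run:
```python
import cv2
a=cv2.imread('pics/top0.png')[140:350,170:520]
cv2.imwrite('pics/top0c.png',cv2.resize(a,(800,480),interpolation=cv2.INTER_CUBIC))
a=cv2.imread('pics/side0.png')[170:440,140:460]
cv2.imwrite('pics/side0c.png',cv2.resize(a,(704,594),interpolation=cv2.INTER_CUBIC))
```

```text
(no output)
```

View pics/top0c.png

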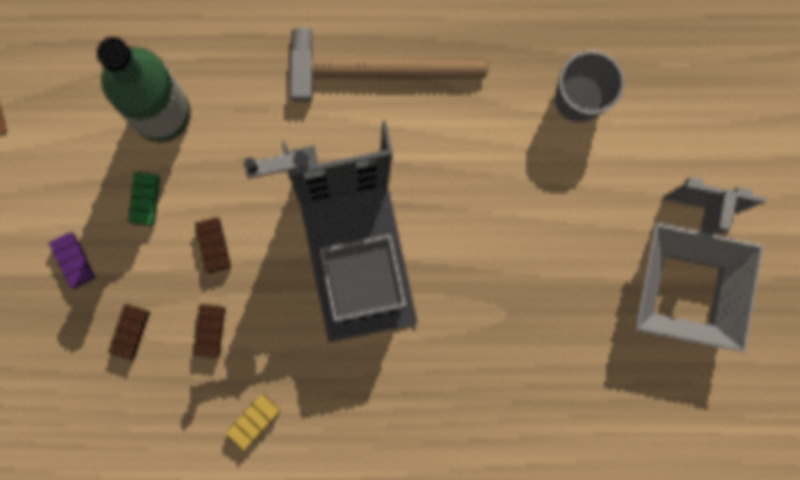

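View pics/side0c.png

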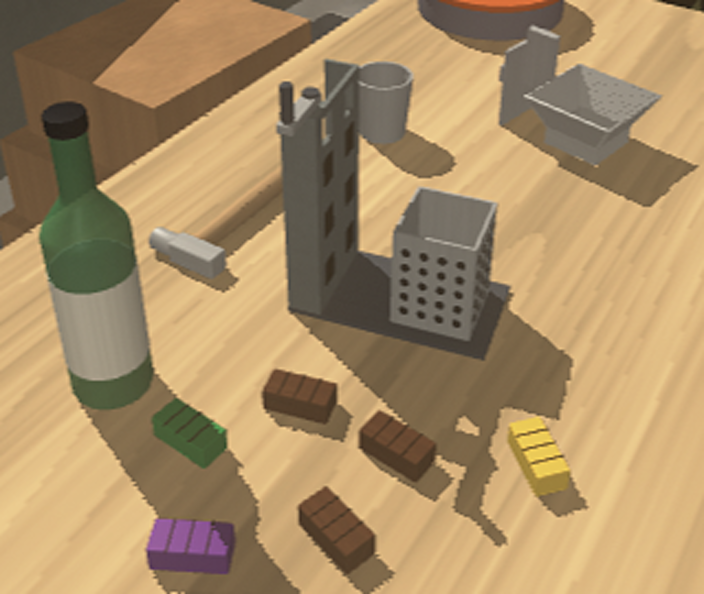

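The top crop shows three brown oaks at (212,245), (209,331) and (129,332). The decoys are green (145,198), purple (72,260) and yellow (252,422). The stand's yaw is about +11° and the bracket is at (700,280) with a yaw of about -11°. The brown thing at the left edge still needs checking. Next I take close wrist views.

```bash
cat >> h.py <<'E'
def go(p,yaw):
    for y in (yaw,yaw+np.pi,yaw-np.pi):
        j=bot.solve_ik(list(p),down(y))
        if j is not None: bot.goto_joints(j);return y
    raise Exception('no ik %s'%(p,))
E
python3 - <<'E'
from h import *
K,T=TW('top')
f=lambda c,z:pix2w(K,T,(170+c[0]/2.286,140+c[1]/2.286),z)
b=f((700,287),.07);s=f((362,278),.118);o=[f(c,.024) for c in((212,245),(209,331),(129,332))]
print('b',b,'s',s,'o',np.round(o,3).tolist(),'edge',f((0,120),.02),'wine',f((165,120),0))
y=go((b[0]+.03,b[1],.33),np.pi/2-.185);print('yaw',y,bot.read_joint_positions())
A=snap('wrist','wb.png');Kw,Tb=TW('wrist');np.save('Tb.npy',Tb)
y=go((s[0]+.03,s[1],.36),np.pi/2+.2);print('yaw',y,bot.read_joint_positions())
B=snap('wrist','ws.png');Kw,Tb=TW('wrist');np.save('Ts.npy',Tb)
print(bot.read_clock(), bot.read_ft_force())
t=cv2.imread('pics/top0.png')
cv2.imwrite('pics/left.png',cv2.resize(t[:,:300],(375,600)))
E
```

```text
b [ 0.49049386 -0.35511     0.07      ] s [0.49730992 0.03167134 0.118     ] o [[0.544, 0.211, 0.024], [0.442, 0.213, 0.024], [0.44, 0.309, 0.024]] edge [0.69789194 0.47281867 0.02      ] wine [0.7015911  0.27460141 0.        ]
yaw 1.3857963267948965 [-7.16618830e-01  4.46267735e-01  2.35366461e-01  1.36031595e+00
 -2.56154782e-04 -5.30370002e-01]
yaw 1.7707963267948965 [-8.13176817e-02  2.34996563e-01  8.90224695e-03  1.34472629e+00
 -3.87975111e-04 -2.79850117e-01]
4.2583 [-0.55390415 -0.16105783  0.06923533]
```

View pics/wb.png

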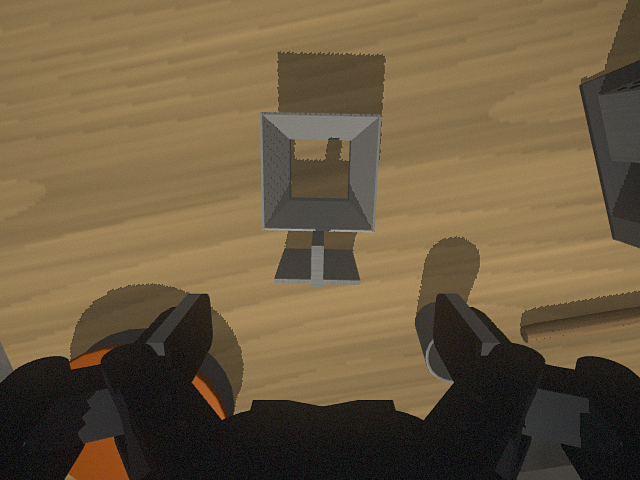

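View pics/ws.png

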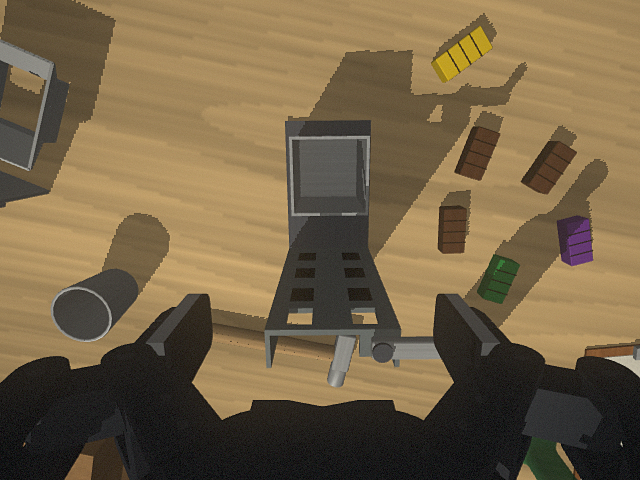

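View pics/left.png

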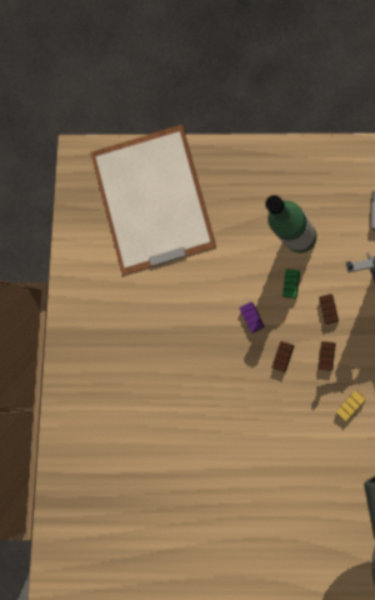

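The left picture shows the edge thing is a clipboard, so there are exactly three oaks. In ws.png they are at (478,152), (549,167) and (452,229). I now zoom in for accurate corners.

Run:
```python
import cv2,numpy as np
a=cv2.imread('pics/wb.png')[100:300,252:392]; s=cv2.imread('pics/ws.png')[112:372,258:450]
c=np.zeros((600,800,3),np.uint8)
a=cv2.resize(a,None,fx=2.5,fy=2.5,interpolation=cv2.INTER_CUBIC);s=cv2.resize(s,None,fx=2.25,fy=2.25,interpolation=cv2.INTER_CUBIC)
c[:a.shape[0],:a.shape[1]]=a;c[:s.shape[0],360:360+s.shape[1]]=s
cv2.imwrite('pics/z.png',c)
```

```text
(no output)
```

View pics/z.png

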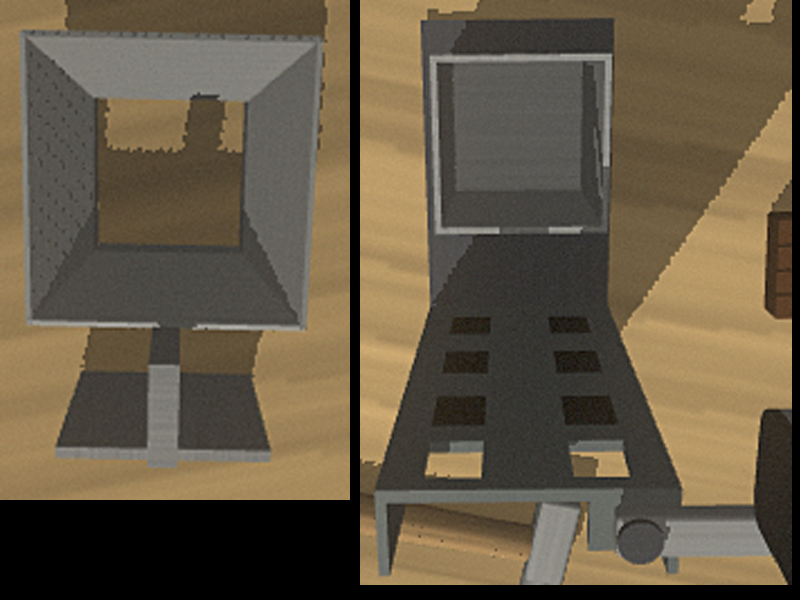

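The z.png crop gives clear corners: the bracket's rim corners and plate edge (57–268, 447), the stand's top edge (376–681, 489), the slots and the basket rim. The button points to +y. I fit both poses from these.

```bash
cat > fit.py <<'E'
from h import *
from scipy.optimize import least_squares
K=np.array(bot.calibration('wrist')['mtx'])
def fit(T,pts,x0,extra=lambda p:p[4:]*0):
    def pose(p,X): c,s=np.cos(p[2]),np.sin(p[2]);return np.array([p[0]+c*X[0]-s*X[1],p[1]+s*X[0]+c*X[1],X[2]+p[3]])
    f=lambda p:np.concatenate([w2pix(K,T,pose(p,X(p) if callable(X) else X))-np.array(uv) for X,uv in pts]+[[p[3]*500],extra(p)])
    r=least_squares(f,x0,loss='soft_l1');return r.x,np.round(r.fun,1)
if __name__=='__main__':
    zb=lambda u,v:(252+u/2.5,100+v/2.5)
    zs=lambda u,v:(258+(u-360)/2.25,112+v/2.25)
    B=[((-.0025,-.045,.11),zb(57,447)),((-.0025,.045,.11),zb(268,451)),((.0025,-.045,.11),zb(55,458)),((.0025,.045,.11),zb(270,461)),
     ((-.045,-.006,.13),zb(149,365)),((-.045,.006,.13),zb(179,365))]
    for sx,sy,uv in((-1,-1,(20,31)),(-1,1,(322,39)),(1,1,(305,329)),(1,-1,(28,326))):
        B.append((lambda p,sx=sx,sy=sy:(-.107+sx*p[4],sy*p[4],.07),zb(*uv)))
    r,f=fit(np.load('Tb.npy'),B,[.6,-.35,-.185,0,.062]);print('bracket',r.round(4),f.tolist())
    S=[((.1095,-.055,.234),zs(376,490)),((.1095,.055,.234),zs(681,488))]
    S+=[((.1095,y,.195),zs(u,441)) for y,u in((-.039,430),(-.017,486),(.017,568),(.039,624))]
    S+=[((sx*.0405,sy*.0405,.118),zs(*uv)) for sx,sy,uv in((-1,-1,(430,54)),(-1,1,(611,54)),(1,1,(607,234)),(1,-1,(435,234)))]
    S+=[((-.06,-.055,.006),zs(421,19)),((-.06,.055,.006),zs(614,19))]
    s,f=fit(np.load('Ts.npy'),S,[.5,.03,.2,0]);print('stand',s.round(4),f.tolist())
    np.save('b.npy',r[:3]);np.save('s.npy',s[:3])
E
python3 fit.py
```

```text
bracket [ 5.984e-01 -3.763e-01 -2.063e-01 -4.000e-04  6.230e-02] [-0.6, -0.1, 1.0, -0.1, 0.3, -0.1, -0.0, 0.3, -0.1, -0.1, 0.3, 0.1, 0.1, 0.4, -0.1, -0.3, -0.1, 0.5, -0.5, -0.5, -0.2, 0.0]
stand [ 5.011e-01  3.240e-02  2.073e-01 -2.000e-04] [-0.4, 0.2, 0.7, -0.0, -0.3, 0.2, -0.9, -0.0, 0.1, -0.3, -0.5, -0.5, 0.1, 0.8, 0.6, 0.0, 0.4, -0.6, 0.3, 0.1, -0.2, 0.5, 0.1, -0.3, -0.1]
```

The fits agree to under 1 px. Next: grip the fin, lift and check the hold.

```bash
cat >> h.py <<'E'
def F(pose,X):
    c,s=np.cos(pose[2]),np.sin(pose[2]);return np.array([pose[0]+c*X[0]-s*X[1],pose[1]+s*X[0]+c*X[1],X[2]])
def lin(p,yaw=None,**k):
    return bot.move_linear(list(p),rotation=None if yaw is None else down(yaw),**k)
E
python3 - <<'E'
from h import *
b=np.load('b.npy');s=np.load('s.npy')
bot.set_gripper(.6,100)
g=F(b,(-.024,0,.099));y=go(g+[0,0,.1],b[2]+np.pi/2);print(y)
lin(g,speed=.1);bot.set_gripper(0,100);print(bot.read_gripper_width(),bot.read_finger_force())
lin(g+[0,0,.04],speed=.05);lin(g+[0,0,.19],speed=.15);print(bot.read_ft_force(),bot.read_gripper_width())
# pre-insert: bracket origin at stand x .067, z .165
p=F(s,(.107-.045-.024,0,.165+.099))
lin(p,s[2]+np.pi/2,speed=.12)
print(bot.read_position(),p,bot.read_clock())
_,T=TW('wrist');np.save('Th.npy',T);snap('wrist','wh.png')
snap('side','sh.png')
a=cv2.imread('pics/wh.png');c=cv2.imread('pics/sh.png')
cv2.imwrite('pics/h1.png',cv2.resize(np.vstack([a[:,:],]),(800,600)))
cv2.imwrite('pics/h2.png',cv2.resize(c[100:350,200:450],(600,600),interpolation=cv2.INTER_CUBIC))
E
```

```text
1.3644603567908298
0.12340509727174541 98.20097923278809
[-0.33408074  0.11009172 -5.48512497] 0.12228470683477606
[0.53836317 0.04004618 0.26399205] [0.53831193 0.04026339 0.264     ] 13.5917
```

View pics/h1.png

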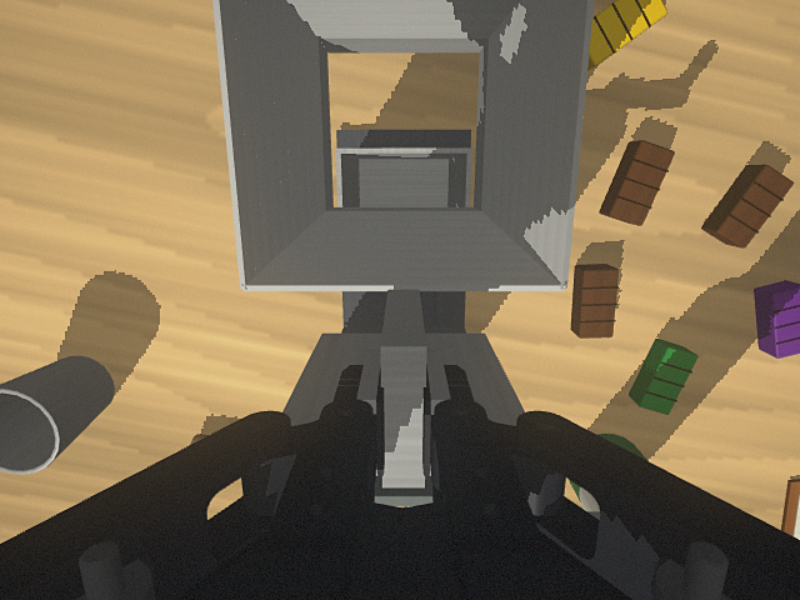

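View pics/h2.png

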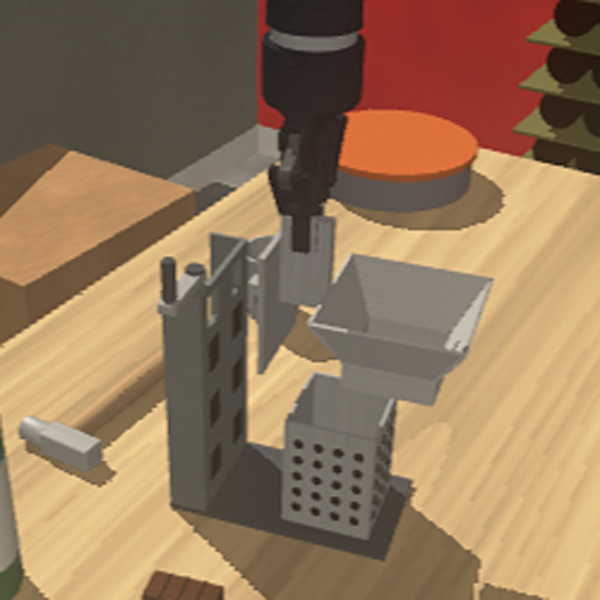

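The bracket is held and looks upright, with the rim's rear corners at (244,288) and (567,289) in h1. I check its tilt by prediction before inserting.

Run:
```python
from h import *
s=np.load('s.npy');K=np.array(bot.calibration('wrist')['mtx']);T=np.load('Th.npy')
bp=np.r_[F(s,(.062,0,0))[:2],s[2]]
P=lambda X:(w2pix(K,T,F(bp,X)+[0,0,.165])*1.25).round(1)
print('rim',P((-.0447,-.0623,.07)),P((-.0447,.0623,.07)))
print('spout bottom inner rear',P((-.071,-.036,0)),P((-.071,.036,0)),P((-.143,-.036,0)),P((-.071,-.036,.025)))
print('fin front top',P((-.045,-.006,.13)),P((-.045,.006,.13)))
```

```text
rim [242.3 293.1] [567.1 293.2]
spout bottom inner rear [334.3 209. ] [474.3 209. ] [328.4  54.7] [326.6 213.3]
fin front top [382.3 351.2] [428.6 351.2]
```

The prediction holds to about 2 mm with a sag of about 0.02 rad, which is fine. Next I insert it.

Run:
```python
from h import *
s=np.load('s.npy')
lin(F(s,(.038,0,.141+.099)),speed=.06)
print(bot.read_ft_force())
r=lin(F(s,(.107+.008-.024,0,.141+.099)),speed=.025,until_force=10)
p=bot.read_position();d=R.from_euler('z',-s[2]).apply(np.array(p)-[s[0],s[1],0]);print('contact',r,d+[.024,0,-.099],bot.read_ft_force(),bot.read_moment())
snap('side','si.png');c=cv2.imread('pics/si.png')
cv2.imwrite('pics/i.png',cv2.resize(c[170:290,230:380],(750,600),interpolation=cv2.INTER_CUBIC))
```

```text
[ 0.04076668 -0.14868716 -5.19665309]
contact True [0.10676807 0.00022871 0.13965436] [ 0.46570547 -0.16736575 -5.1888513 ] [ 0.05702997 -0.17741712 -0.0476595 ]
```

View pics/i.png

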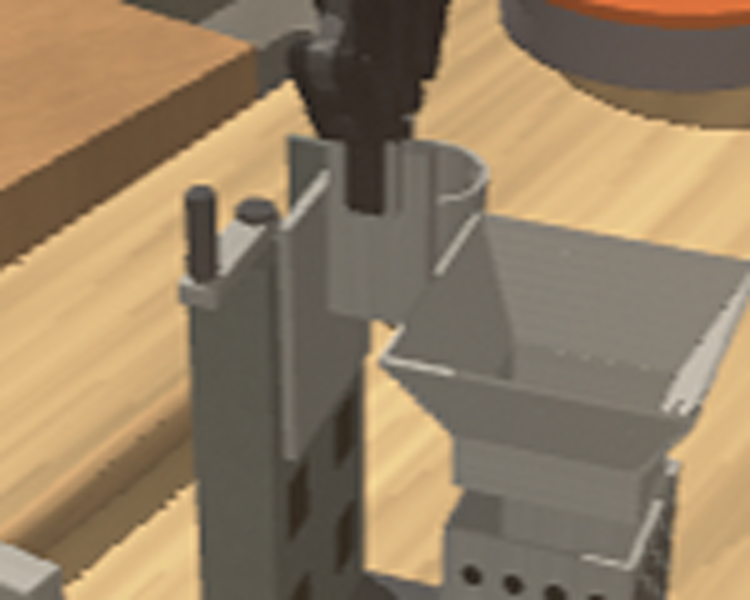

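The plate sits flush against the upright (x = 106.8 mm), so the tabs are through. Lower it with force detection.

Run:
```python
from h import *
s=np.load('s.npy')
L=lambda:(R.from_euler('z',-s[2]).apply(np.array(bot.read_position())-[s[0],s[1],0])+[.024,0,-.099]).round(4)
r=lin(F(s,(.1075-.024,0,.1215+.099)),speed=.02,until_force=15)
print('low',r,L(),np.round(bot.read_ft_force(),1))
bot.wait(.3)
bot.set_gripper(.45,100);bot.wait(.4);print(L(),bot.read_gripper_width(),np.round(bot.read_ft_force(),1))
p=np.array(bot.read_position());lin(p+[0,0,.1],speed=.1)
go(F(s,(0.0,.0,.40)),s[2]+np.pi/2)
_,T=TW('wrist');np.save('Tn.npy',T);snap('wrist','wn.png');cv2.imwrite('pics/wn2.png',cv2.resize(cv2.imread('pics/wn.png'),(800,600)))
print(bot.read_clock(),bot.read_position())
```

```text
low True [0.1068 0.0002 0.1258] [-1.9 -0.1  4.3]
[0.1055 0.0005 0.1239] 0.4471968218544113 [-0.4  0.2  0.5]
19.4333 [0.50130192 0.03243477 0.39912639]
```

View pics/wn2.png

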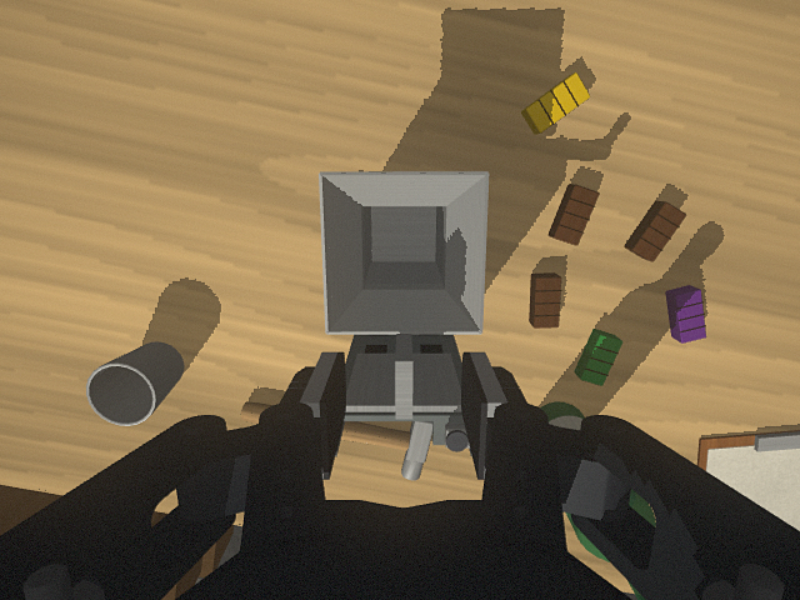

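Run:
```python
from h import *
s=np.load('s.npy');K=np.array(bot.calibration('wrist')['mtx']);T=np.load('Tn.npy')
bp=np.r_[F(s,(.107,0,0))[:2],s[2]]
for z in(.125,.141):
  P=lambda X:(w2pix(K,T,F(bp,X)+[0,0,z])*1.25).round(1)
  print(z,'rim',P((-.0447,-.0623,.07)),P((-.0447,.0623,.07)),P((-.1693,.0623,.07)),P((-.1693,-.0623,.07)),'fin',P((-.045,-.006,.13)),P((-.045,.006,.13)))
print(go(F(s,(.16,.088,.40)),s[2]+np.pi/2))
_,T=TW('wrist');np.save('Tp.npy',T);snap('wrist','wp.png')
for t in('button_pin','turnbutton'):print(t,[(np.round(d['bbox']).astype(int).tolist(),round(d['confidence'],2)) for d in bot.search_frame('wrist',t)])
for th in(1.25,1.4,1.57,1.7):
  q=lambda r,z:(w2pix(K,T,F(s,(.121-r*np.cos(th),.038+r*np.sin(th),z)))).round(0)
  print(th,'pin top',q(.05,.284),'pin base',q(.05,.248),'pivot',q(0,.248))
c=cv2.imread('pics/wp.png')
cv2.imwrite('pics/wp2.png',cv2.resize(c[100:400,150:550],(800,600)))
```

```text
0.125 rim [325.5 337.1] [481.9 337.1] [489.6 175.5] [318.  175.5] fin [394.9 367.7] [412.8 367.7]
0.141 rim [322.1 344.4] [485.3 344.4] [493.8 175.8] [313.9 175.8] fin [394.5 378. ] [413.2 378. ]
1.7781247027895104
button_pin [([249, 163, 84, 24], 0.97)]
turnbutton [([249, 163, 85, 19], 0.84), ([142, 0, 154, 166], 0.69)]
1.25 pin top [320. 155.] pin base [320. 153.] pivot [259. 173.]
1.4 pin top [322. 166.] pin base [322. 162.] pivot [259. 173.]
1.57 pin top [323. 178.] pin base [323. 173.] pivot [259. 173.]
1.7 pin top [323. 187.] pin base [323. 182.] pivot [259. 173.]
```

View pics/wp2.png

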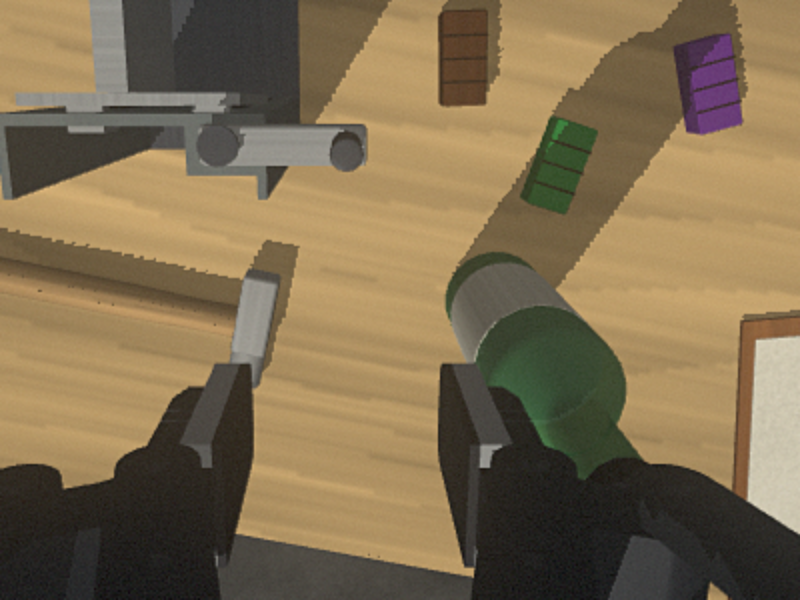

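The bracket hangs home: hooks in, rim and fin predictions consistent with z = 125. The pin top at (323,176) gives θ ≈ 1.55. I cage the pin between the fingers and swing it round.

Run:
```python
from h import *
s=np.load('s.npy')
q=lambda th,z=.256,r=.05:F(s,(.121-r*np.cos(th),.038+r*np.sin(th),z))
bot.set_gripper(.42,20)
go(q(1.55,.34),s[2]+np.pi/4)
print('down',lin(q(1.55),speed=.08,until_force=10))
bot.set_gripper(.2,20);print(bot.read_gripper_width(),bot.read_finger_force())
for th in np.linspace(1.4,.05,10): 
    r=lin(q(th),speed=.06,until_force=20)
    if r: print('stop',th,np.round(bot.read_ft_force(),1));break
r=lin(q(-.2),speed=.02,until_force=8)
print('end',r,(R.from_euler('z',-s[2]).apply(np.array(bot.read_position())-[s[0],s[1],0])).round(4),np.round(bot.read_ft_force(),1))
bot.set_gripper(.42,20)
p=np.array(bot.read_position());lin(p+[0,0,.1],speed=.1)
go(F(s,(0.06,-.0,.40)),s[2]+np.pi/2)
K,T=TW('wrist');snap('wrist','wl.png');cv2.imwrite('pics/wl2.png',cv2.resize(cv2.imread('pics/wl.png'),(800,600)))
for th in (0,.15,.3):print(th,'pin top',1.25*w2pix(K,T,q(th,.284)))
print(bot.read_clock())
```

```text
down False
0.20119547495236795 0.0
end True [0.0721 0.0322 0.2557] [0.9 1.5 2.4]
0 pin top [468.85625511 308.35027264]
0.15 pin top [481.66904932 309.26449622]
0.3 pin top [494.08313103 312.00311319]
28.4667
```

View pics/wl2.png

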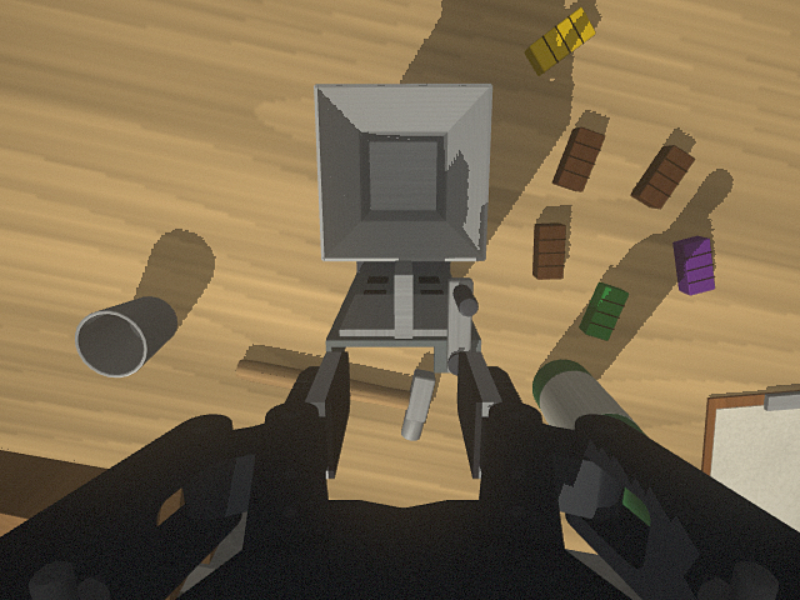

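The bar lies over the plate with the pin top at (468,305), against a prediction of (469,308) for θ = 0: locked. Now the oaks, starting with a measurement routine.

```bash
cat > oak.py <<'E'
from h import *
from scipy.optimize import minimize
s=np.load('s.npy')
def mask():
    im=snap('wrist').astype(float);K,T=TW('wrist');r,g,b=im[...,0],im[...,1],im[...,2]
    m=((r>1.55*g)&(r<150)&(r>45)&(b>.4*g)).astype(np.uint8)
    return cv2.morphologyEx(cv2.morphologyEx(m,cv2.MORPH_CLOSE,np.ones((5,5))),cv2.MORPH_OPEN,np.ones((5,5))),K,T,im
def oaks():
    m,K,T,im=mask();n,l,st,c=cv2.connectedComponentsWithStats(m);out=[]
    box=np.array([(a,b_,h) for a in(-.031,.031) for b_ in(-.015,.015) for h in(0,.024)])
    for i in range(1,n):
        p=pix2w(K,T,c[i],.012);H=np.linalg.norm(T[:3,3]-p);A=st[i,4]*(H/K[0,0])**2
        x,y,w,h=st[i,:4]
        if not .0012<A<.0042 or x<2 or y<2 or x+w>638: continue
        if np.linalg.norm(R.from_euler('z',-s[2]).apply(p-[s[0],s[1],0])[:2])<.075: continue
        mm=(l==i).astype(np.uint8)
        def cost(q):
            P=np.array([w2pix(K,T,F(q,X)) for X in box]);z=np.zeros_like(mm)
            cv2.fillConvexPoly(z,cv2.convexHull(np.round(P*16).astype(np.int32)),1,shift=4)
            return 1-(z&mm).sum()/(z|mm).sum()
        best=min((minimize(cost,[p[0],p[1],y0],method='Nelder-Mead',options=dict(initial_simplex=np.array([p[0],p[1],y0])+np.array([[0,0,0],[.01,0,0],[0,.01,0],[0,0,.4]]),maxiter=80)) for y0 in(0,.8,1.6,2.4)),key=lambda r:r.fun)
        if best.fun<.35: out.append((*best.x,best.fun))
    return out
E
python3 - <<'E'
from oak import *
go((.46,.24,.30),np.pi/2);
o=oaks();print(np.round(o,3).tolist(),bot.read_clock())
E
```

```text
[[0.532, 0.384, 3.672, 0.227]] 29.4667
```

Run:
```python
from oak import *
m,K,T,im=mask();n,l,st,c=cv2.connectedComponentsWithStats(m)
print([(a.tolist(),b.round().tolist()) for a,b in zip(st[1:],c[1:]) if a[4]>150])
for o in((.544,.211),(.442,.213),(.44,.309)):
    p=w2pix(K,T,(*o,.024)).round().astype(int);print(p)
    if 0<=p[1]<480 and p[0]<640: print(np.median(im[p[1]-4:p[1]+5,p[0]-4:p[0]+5],axis=(0,1)))
v=im.astype(np.uint8)[...,::-1].copy();v[m>0]=(v[m>0]//2+[0,127,0]).astype(np.uint8)
cv2.imwrite('pics/m.png',v)
```

```text
[([422, 227, 41, 51, 1222], [442.0, 252.0])]
[299 265]
[101.  72.  46.]
[299 179]
[98. 69. 45.]
[385 177]
[100.  70.  46.]
```

View pics/m.png

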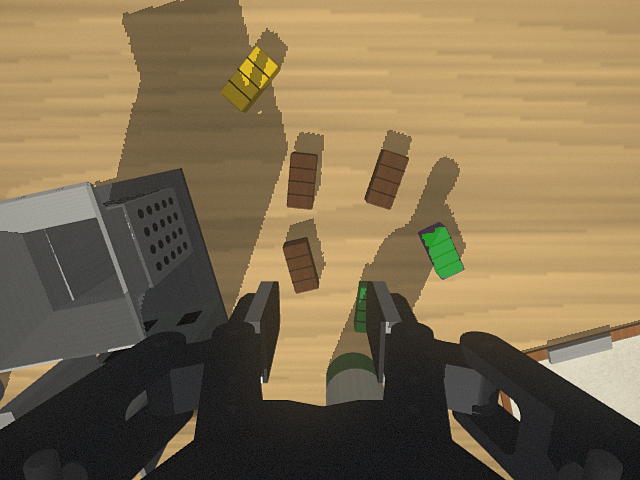

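The mask picture shows the three oaks at (302,180), (387,178) and (301,265); the mask only caught the purple decoy. I retune the colour test (oak RGB is about 100, 70, 46).

```bash
sed -i 's/m=((r.*/m=((r>1.36*g)\&(r<140)\&(r>35)\&(g>1.2*b)).astype(np.uint8)/' oak.py
python3 - <<'E'
from oak import *
im=bot.camera('wrist').astype(int)
for u,v in((200,100),(500,100),(150,150),(302,175),(302,205)): print(np.median(im[v-3:v+4,u-3:u+4],axis=(0,1)))
m,K,T,_=mask();n,l,st,c=cv2.connectedComponentsWithStats(m)
print([(a.tolist(),b.round().tolist()) for a,b in zip(st[1:],c[1:]) if a[4]>150])
print(np.round(oaks(),3).tolist())
E
```

```text
[118.  99.  68.]
[202. 167. 112.]
[114.  96.  67.]
[98. 69. 46.]
[103.  71.  48.]
[([367, 151, 40, 57, 1390], [387.0, 179.0]), ([287, 153, 30, 56, 1399], [301.0, 180.0]), ([284, 243, 34, 49, 1134], [300.0, 267.0])]
[[0.443, 0.314, -0.331, 0.194], [0.445, 0.216, 3.011, 0.121], [0.549, 0.212, 0.165, 0.222]]
```

```bash
sed -i 's/1.36\*g/1.31*g/' oak.py
cat > pick.py <<'E'
from oak import *
import sys
def pick(oy):
    bot.set_gripper(.6,40)
    go((.46,.24,.30),np.pi/2)
    L=oaks();print('see',np.round(L,3).tolist())
    if not L: return False
    q=min(L,key=lambda o:o[0]-o[1])  # leftmost/nearest first
    for k in range(1):
        a=(q[2]+np.pi/2)%np.pi-np.pi/2
        go((q[0],q[1],.13),a+np.pi/2)
        L=[o for o in oaks() if np.hypot(o[0]-q[0],o[1]-q[1])<.05]
        if not L: print('lost near');break
        q=min(L,key=lambda o:np.hypot(o[0]-q[0],o[1]-q[1]));print('near',np.round(q,3))
    a=(q[2]+np.pi/2)%np.pi-np.pi/2
    lin((q[0],q[1],.06),a+np.pi/2,speed=.12)
    print('touch',lin((q[0],q[1],.002),speed=.06,until_force=8))
    bot.set_gripper(0,40);w=bot.read_gripper_width();print('width',w)
    lin((q[0],q[1],.32),speed=.2)
    w=bot.read_gripper_width();print('lifted',w)
    if not .2<w<.5: return None
    go(F(s,(0,oy,.32)),s[2]+np.pi/2)
    lin(F(s,(0,oy,.187)),speed=.12)
    bot.set_gripper(w+.13,40);bot.wait(.3)
    lin(F(s,(0,oy,.32)),speed=.2)
    return True
if __name__=='__main__': print(pick(float(sys.argv[1])),bot.read_clock())
E
python3 pick.py .016
```

```text
see [[0.443, 0.312, 2.811, 0.125], [0.446, 0.216, 3.038, 0.102], [0.549, 0.213, 0.181, 0.15]]
near [0.444 0.312 2.826 0.065]
touch False
width 0.34254265056444466
lifted 0.33922317869219404
True 38.6833
```

```bash
python3 pick.py -.016
python3 - <<'E'
from h import *
s=np.load('s.npy');go(F(s,(-.03,0,.36)),s[2]+np.pi/2);snap('wrist','wc.png')
E
```

```text
see [[0.444, 0.215, 3.002, 0.098], [0.547, 0.212, 0.185, 0.158]]
near [0.445 0.216 3.018 0.065]
touch False
width 0.33937133275187376
lifted 0.3408992935102174
True 47.975
```

View pics/wc.png

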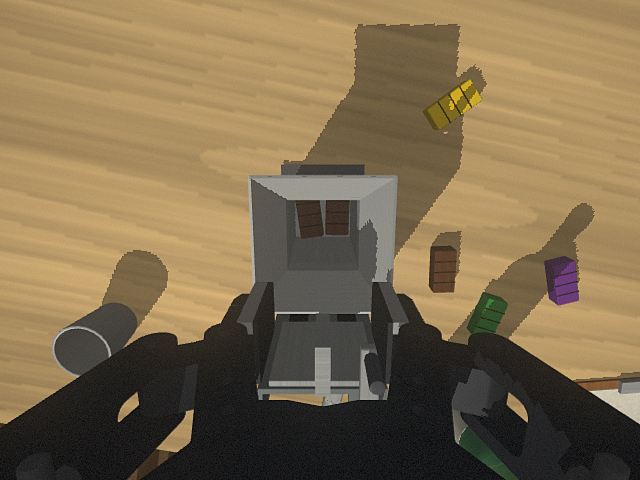

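Two blocks lie flat in the basket, at (310,218) and (337,218), and the button is still locked. One oak is left at (442,270).

```bash
python3 pick.py 0
python3 - <<'E'
from h import *
s=np.load('s.npy');go(F(s,(-.03,0,.38)),s[2]+np.pi/2);bot.wait(.5);snap('wrist','wd.png');print(bot.read_ft_force())
from oak import oaks
go((.46,.24,.30),np.pi/2);print(oaks(),bot.read_clock())
E
```

```text
see [[0.547, 0.212, 3.321, 0.153]]
near [0.549 0.214 0.25  0.068]
touch False
width 0.3440991463799071
lifted 0.34197593793327874
True 57.725
[0.97458993 0.28392332 0.54046419]
[] 59.6083
```

View pics/wd.png

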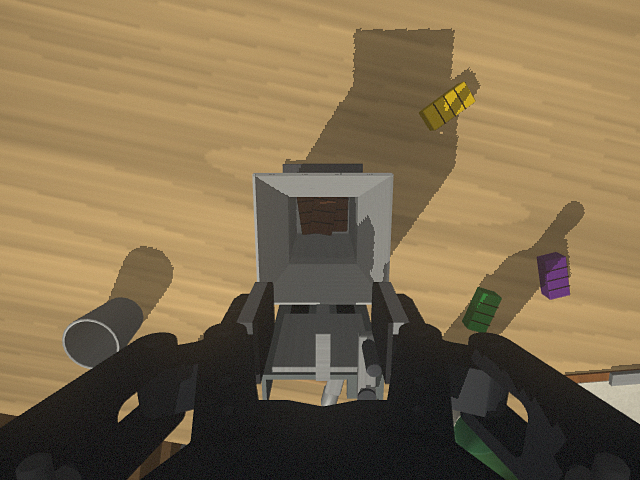

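All three oaks are inside at (323,215), the bracket is hung and locked, and no brown blocks are left on the bench. I hand in the job.

```bash
python3 -c "
from cell import bot
print(bot.close_job())"
```

```text
the job is handed in; nothing more can be done
None
```

The funnel bracket is hung and locked, all three oak blocks are in the basket and the bystanders were left alone; I handed the job in at about 60 s, and no verdict came back.

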